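# Load the two-lane supply rack, tall bottles first

### The arm

A 6-joint arm with a two-finger parallel gripper is mounted at the origin on the work surface. World frame = base frame: x ahead of the robot, y to its left, z up, the work surface at z = 0. Lengths are in m, angles in rad, forces in N, time in s.
With the tool pointing down it reaches from about 0.4 to 0.825 m from the base axis. Payload 7 kg.
Tool frame: the origin (TCP) lies at the very end of the fingers, on their centre line; the grasp point (between the pads) lies 19 mm behind it (tcp_to_grasp is the distance from the TCP to the grasp point, in m); y points along the fingers, z is the direction in which the jaws open and shut, and the axes are right-handed (so a half turn about y gives the same grasp; the last joint's range is limited). The gripper opens to 85 mm and grips with 20 to 120 N. Pads are 22 mm wide; open, the fingers measure 114 mm over their backs; the gripper's body (76 mm by 85 mm) begins 54 mm behind the grasp point. The pads swing forward as they close: fully open they stand 13 mm farther back than shut.
Start: joints at [-0.89, 0.359, 0.012, 0, -1.224, -0.288], TCP at [0.258, -0.624, 0.231] pointing down, gripper open.
Joint ranges: [-3.07, 3.07], [-1.43, 2.12], [-1.02, 1.25], [-3.03, 1.67], [-3.05, -0], [-3.03, 3.03]. Speed limits (rad/s): [2.39, 2.39, 3.01, 3.14, 3.14, 3.14].

### API

Orientations are given as a unit quaternion [x, y, z, w].
In Python, from rig import get_state, snapshot, finish_job, tcp_to_grasp gives the robot as it stands.
- The arm moves only by the shell command python3 -m inch 'ROWS' [FORCE]. ROWS is JSON, a list of rows, each a list of 7 numbers: the turn, a rotation vector about the tool's x, y, z in rad, then the shift along the tool's x, y, z in mm, then the opening, from -1 (shut) to 1 (fully open). In form: [[ax, ay, az, dx, dy, dz, hand], ...]. A call has 1 to 12 rows; each row is the pose to reach, as a shift and turn from the pose commanded when the call began, along the tool's axes at that moment; what a row does not reach only later rows make up. A row lasts 1/8 s, in which the tool goes at most 62.5 mm and 10.7 degrees, less where a joint would pass 70% of its speed; a pose out of reach is approached as far as the arm can. A call with a gripper value outside its range is refused whole. The fingers move at their own pace and stop on an object; FORCE is the grip in N (left out, the last holds). Time passes only in rows, so rows that repeat a pose let the fingers close. It gives the time, the measured TCP pose, the force and the opening at its end, in the units of the state.
- get_state(): the state, without advancing time (a new reading comes with each control period).
- snapshot(name): name is "scene" or "top"; returns a dict with "image" (400x640x3 uint8, red, green, blue), "K" (3x3 intrinsics, pixels), "k1" (the pictures are not rectified: a ray, as slopes to the right and down, at radius r is drawn at 1 + k1 r^2 times it, then the intrinsics apply), "position" and "orientation" of the camera in the world. Camera axes: x right, y down, z forward; pixel columns grow to the right and rows downward; lengths in m; the calibration is good to about 2 mm. A picture is of the moment at which its call begins. There is no depth.
- finish_job(): hands the job in, once; it reports no verdict.
The state is a dict: "clock": time; "q": joint angles; "qd": joint speeds; "effort": joint torques, N m; "ee_pos": TCP position; "orientation": TCP orientation; "contact_force": force on the tool from outside, world axes, zero at the start; "torque": the same for the moment, N m; "opening": finger opening in m.
Only numpy, scipy, OpenCV 4.12 (cv2) and the standard library are available. Lean on these libraries where they do the work, as an engineer would, in place of code of your own. Each camera call takes 0.05 s, during which the arm holds its last target. There are 200 camera calls.

### The job

Load the supply rack on the packing bench. First stand the two tall bottles in the back row under the wire roof, one in each lane, centred on its orange sliding plate and pushed gently back until that plate is fully home; only then set the short parts box squarely across the middle of the front row, flat on the rack floor between the bottles and the front lip. Keep the bottles upright all the time, and leave the mug, the screwdriver and the tape roll where they are.

Things in the scene. Friction and masses are not known exactly. Their poses are not given: they have to be found in the camera images.
- rack: Fixed rack; origin on the bench; +x points to its rear (its open front faces the bottles and the box, to the robot's left), +y to its left lane. Tray 8 mm thick, x -68 to 88, y +-138 mm. Side edges 24 mm high. Rear posts 16 x 12 mm at x 90, y +-134, 300 high; rear rail at x 90, 38 high. Lane divider 4 mm thick at y 0, x 15 to 75, 32 high.
- lip_top (a point): Middle of the top of the blue front lip: rack x -65, y 0, 20 mm above the bench (12 above the tray). The lip is 6 mm thick (x -68 to -62) and runs the whole width. Axes as the rack.
- roof_edge (a point): Middle of the front rod of the wire roof: rack x 18, y 0, 304 mm up. Rods 6 to 8 mm thick cover the back row only, x 18 to 94, y +-134, so it cannot be reached straight from above: a gripper leaning 40 to 45 degrees, its body towards the open front, fits. Rods start 300 mm up; the front row (x below 7) is open above. Axes as the rack.
- bay_left (a point): Point on the tray floor (8 mm above the bench) where the axis of a bottle stands in the left lane when its plate is fully home: x 36, y +62 mm in the rack frame. Axes as the rack.
- bay_right (a point): The same for the right lane: x 36, y -62 mm in the rack frame.
- front_row (a point): Point on the tray floor at the middle of the front row: x -27.5, y 0 mm in the rack frame. The front row is 69 mm deep (x -62 to +7) once both bottles are home: 7 mm to spare each side of the box. Axes as the rack.
- plate_left (a joint): Orange back plate of the left lane, 50 mm wide, 112 high: how far (m) it stands forward of its rigid rear stop; 0 = fully home. Front face at rack x 65 mm minus this. Slides stiffly (about 4 N), no spring, stays where left; starts 18 to 38 mm forward. The box fits in front only with both plates home. Push it with the bottle until the stop is felt.
- plate_right (a joint): The same for the right lane.
- bottle_a_mid (a point): Orange tall bottle with black cap, standing; this point is on its axis, 90 mm above its base; z is its axis. 58 mm diameter up to height 148 mm, then shoulder and a cap 38 mm wide, 180 mm high in all; about 0.3 kg (varies).
- bottle_b_mid (a point): White tall bottle with blue cap: same shape and size, point 90 mm above its base. Either bottle may go in either lane.
- box_mid (a point): Short blue parts box with grey lid and a black grip block on top; this point is at its centre, 50 mm above its base. Its x is its short side, y its long side: 55 x 154 mm (x, y), lid top 53 mm up; grip block 26 (x) x 34 (y) mm, from 53 to 100 mm up. About 0.3 kg (varies). Either long side may face the lip.
- box_grip (a point): Centre of the box's grip block, 88 mm above its base; take it across its 34 mm width (along the box's y).
- mug: White mug, 80 mm wide, 92 high, a bystander; origin at the centre of its base.
- driver: Screwdriver, 200 mm long, lying on the bench, a bystander; origin at its middle.
- tape: Brown tape roll, 100 mm wide, 48 high, lying flat, a bystander; origin at the centre of its base.
There are look-alikes about, which are no part of the job. Of the things like the part that bears bottle_b_mid, leave any that is purple; of the rest the larger one is meant.

How it is judged:
By the outcome, as a careful person would: the job done as asked, in the order asked, and still so for the second after the job is handed in, with the robot touching nothing.
It also fails if it takes over 72 s, if anything falls off the work surface, if the arm or the gripper's body presses on something with over 40 N, if the wrist force passes 120 N, or if a joint passes its speed limit or range.

## Working session

There is one attempt and no reset: what is moved stays moved. The work goes in short steps, Python scripts to look and compute and a shell command to move; the robot and the scene stay as the last step left them, time stands still between calls to the robot, and variables do not carry over. Pictures are saved under pics/ and viewed, about 8 in all and at most 12, crops included, and the job is handed in when it is done.

```bash
ls; mkdir -p pics
python3 - <<'E'
from rig import *
import cv2,numpy as np
print(get_state(), tcp_to_grasp)
for n in ("scene","top"):
    s=snapshot(n); cv2.imwrite(f"pics/{n}0.png",s["image"][:,:,::-1]); print(n,s["K"],s["k1"],s["position"],s["orientation"])
E
```

```text
pics
{'clock': 0.0, 'q': array([-8.89889698e-01,  3.59390762e-01,  1.10657639e-02, -3.81142892e-04,
       -1.22412274e+00, -2.88101111e-01]), 'qd': array([ 0.00071592, -0.00095804, -0.00149179,  0.00206323, -0.00010529,
       -0.00088814]), 'effort': array([ 2.23879520e-03, -5.83332825e+01,  2.93426979e+01,  6.93682685e+00,
       -5.91221775e-03,  2.80318471e-05]), 'ee_pos': array([ 0.25817273, -0.6231428 ,  0.23035861]), 'orientation': array([-0.69294561, -0.13778171,  0.13810137,  0.69409696]), 'contact_force': array([-0.60705684, -0.28287818,  0.23318149]), 'torque': array([0.01965807, 0.0585554 , 0.00279386]), 'opening': 0.08521023390369344} 0.0187
scene [[477.79145691   0.         321.9084649 ]
 [  0.         477.79145691 197.59003861]
 [  0.           0.           1.        ]] -0.07481369794628721 [1.17226737 0.52979295 1.26846119] [ 0.38056193  0.8614192  -0.30381608 -0.14430998]
top [[426.98499098   0.         320.39040458]
 [  0.         426.98499098 202.25315309]
 [  0.           0.           1.        ]] -0.11054783298052602 [ 0.46093818 -0.02788931  1.18515213] [ 0.71141014 -0.70173327  0.02157505 -0.03163151]
```

View pics/scene0.png

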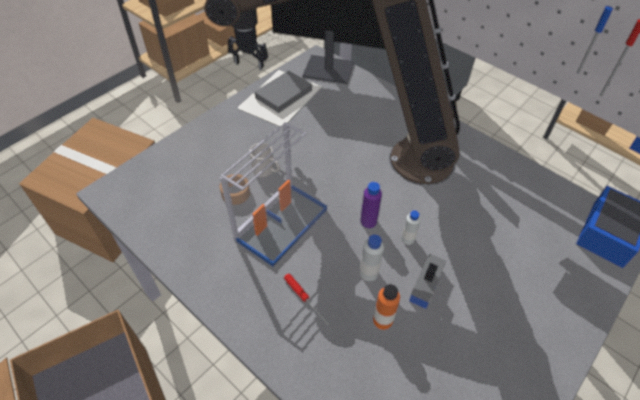

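View pics/top0.png

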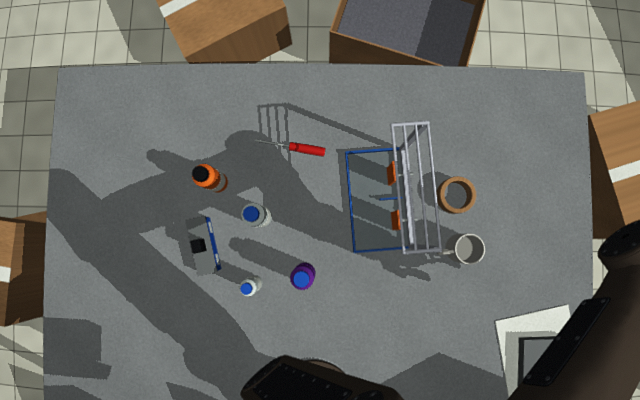

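The white, blue-capped candidates are the larger one at scene (373,257) / top (254,214) and the smaller one at scene (412,227) / top (249,288). The purple one at scene (371,205) / top (303,276) is to be left. The larger white one fits the description. I'll confirm with enlarged crops, which I'll also use for measuring.

```bash
cat > h.py <<'E'
import numpy as np, cv2
from rig import *
from scipy.spatial.transform import Rotation as R
from scipy.optimize import least_squares
CAM={"scene":(np.array([[477.79145691,0,321.9084649],[0,477.79145691,197.59003861],[0,0,1]]),-0.07481369794628721,np.array([1.17226737,0.52979295,1.26846119]),R.from_quat([0.38056193,0.8614192,-0.30381608,-0.14430998])),
"top":(np.array([[426.98499098,0,320.39040458],[0,426.98499098,202.25315309],[0,0,1]]),-0.11054783298052602,np.array([0.46093818,-0.02788931,1.18515213]),R.from_quat([0.71141014,-0.70173327,0.02157505,-0.03163151]))}
def proj(n,P):
    K,k1,p,r=CAM[n]; c=r.inv().apply(np.atleast_2d(P)-p)
    return cv2.projectPoints(c,np.zeros(3),np.zeros(3),K,np.array([k1,0,0,0.]))[0][:,0]
def ray(n,uv):
    K,k1,p,r=CAM[n]; s=cv2.undistortPoints(np.array([[uv]],float),K,np.array([k1,0,0,0.]))[0,0]
    return p,r.apply([*s,1])
def atz(n,uv,z):
    p,d=ray(n,uv); return p+d*(z-p[2])/d[2]
def tri(a,b):
    return least_squares(lambda X:np.r_[proj("scene",X)[0]-a,proj("top",X)[0]-b],[.5,0,.1]).x
E
python3 - <<'E'
import cv2
for n,(x,y,w,h) in {"scene":(215,115,260,220),"top":(170,100,300,215)}.items():
    im=cv2.imread(f"pics/{n}0.png")[y:y+h,x:x+w]
    cv2.imwrite(f"pics/{n}_c.png",cv2.resize(im,None,fx=2.6,fy=2.6,interpolation=cv2.INTER_CUBIC))
E
```

```text
(no output)
```

View pics/scene_c.png

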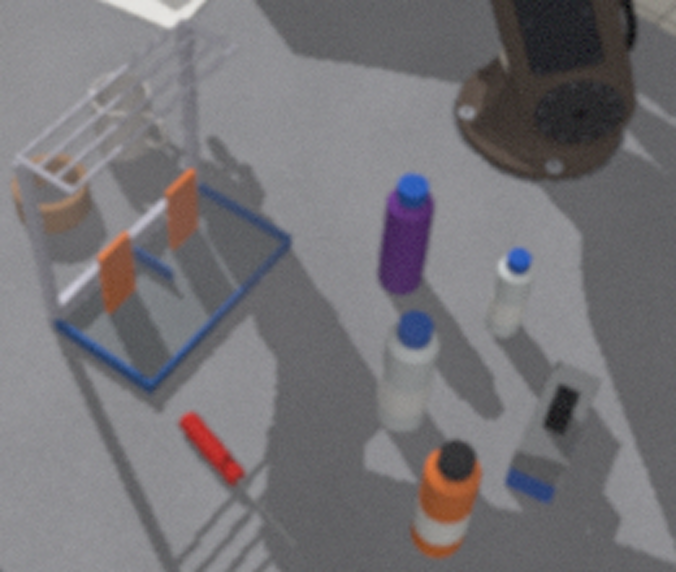

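View pics/top_c.png

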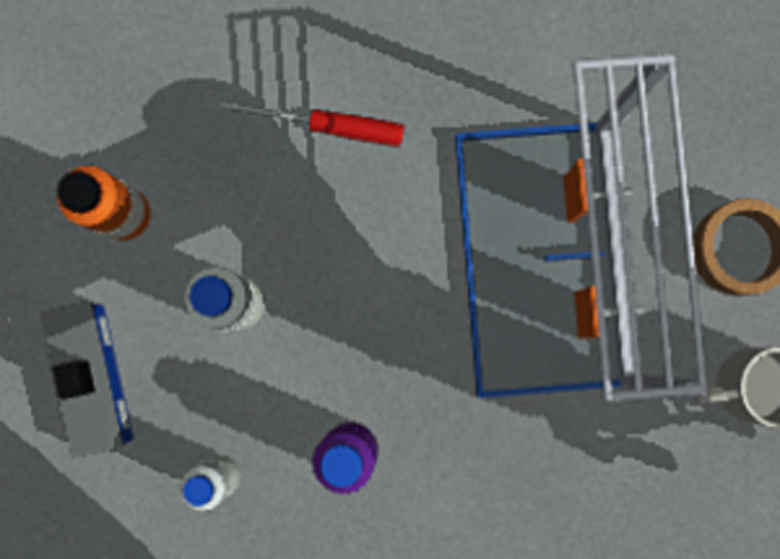

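Run:
```python
from h import *
f=lambda n,u,v:np.array([(u+.5)/2.6-.5,(v+.5)/2.6-.5])+([215,115] if n=="scene" else [170,100])
for nm,a,b in (("A",(458,453),(80,190)),("B",(416,324),(210,296))):
    a=f("scene",*a);b=f("top",*b);print(nm,tri(a,b).round(4),atz("top",b,.18).round(4),atz("scene",a,.18).round(4))
def fit(obs,x0):
    def pose(p,X): 
        c,s=np.cos(p[2]),np.sin(p[2]); return np.array([p[0]+c*X[0]-s*X[1],p[1]+s*X[0]+c*X[1],X[2]])
    g=lambda p:np.concatenate([proj(n,pose(p,np.array(X)/1e3))[0]-f(n,*uv) for n,X,uv in obs])
    r=least_squares(g,x0,loss="soft_l1"); print(r.x.round(4),np.degrees(r.x[2]).round(2)); print(r.fun.reshape(-1,2).round(1).tolist()); return r.x
rk=fit([("top",(-68,138,22),(459,135)),("top",(-68,-138,22),(479,396)),("top",(18,134,304),(578,64)),("top",(18,-134,304),(609,399)),
 ("scene",(-68,138,0),(150,392)),("scene",(-68,-138,22),(290,238)),("scene",(18,134,304),(75,190))],[.5,-.2,-1.57])
bx=fit([("top",(27.5,77,53),(95,305)),("top",(27.5,-77,53),(121,442)),("top",(0,0,100),(72,379)),
 ("scene",(27.5,77,53),(555,485)),("scene",(-27.5,77,53),None or (600,378))][:3]+[("scene",(0,0,100),(564,400))],[.45,.2,-1.4])
for n,c in(("scene",1),("top",1)):
  for q in [(27.5,77),(27.5,-77),(-27.5,77),(-27.5,-77)]:
    c_,s_=np.cos(bx[2]),np.sin(bx[2]);P=[bx[0]+(c_*q[0]-s_*q[1])/1e3,bx[1]+(s_*q[0]+c_*q[1])/1e3,.053]
    print(n,q,((proj(n,P)[0]-([215,115] if n=="scene" else [170,100]))*2.6).round(0))
c,s=np.cos(rk[2]),np.sin(rk[2])
for q in [(36,62),(36,-62),(-27.5,0)]:print(q,rk[0]+(c*q[0]-s*q[1])/1e3,rk[1]+(s*q[0]+c*q[1])/1e3)
# plates top corners check
for n,uv in (("top",(581,160)),("top",(575,219)),("top",(596,285)),("top",(581,338))):
    P=atz(n,f(n,*uv),.12)[:2]-rk[:2]; print("plate rack",(c*P[0]+s*P[1]).round(4),(-s*P[0]+c*P[1]).round(4))
print(R.from_quat(get_state()["orientation"]).as_matrix().round(3))
```

```text
A [0.603  0.2782 0.179 ] [0.604  0.2765 0.18  ] [0.602  0.2799 0.18  ]
B [0.5075 0.153  0.1773] [0.5076 0.1522 0.18  ] [0.5088 0.1543 0.18  ]
[ 0.5578 -0.1582 -1.4818] -84.9
[[-0.7, 0.1], [-0.3, 0.1], [0.4, 0.6], [-0.1, -0.7], [0.4, 0.2], [0.2, -0.7], [-1.7, -0.1]]
[ 0.4276  0.3059 -1.3588] -77.85
[[-0.1, -2.3], [0.2, 1.7], [-1.4, -0.2], [-0.5, -1.0]]
scene (27.5, 77) [504. 460.]
scene (27.5, -77) [557. 358.]
scene (-27.5, 77) [551. 483.]
scene (-27.5, -77) [601. 378.]
top (27.5, 77) [ 94. 298.]
top (27.5, -77) [121. 446.]
top (-27.5, 77) [ 43. 309.]
top (-27.5, -77) [ 69. 456.]
(36, 62) 0.6227502473986909 -0.18858628101621033
(36, -62) 0.49924149425875797 -0.19961297126392802
(-27.5, 0) 0.5553491383228367 -0.13085119207244225
plate rack 0.044 0.0861
plate rack 0.033 0.0291
plate rack 0.0476 -0.0361
plate rack 0.0288 -0.0857
[[ 0.924 -0.001 -0.383]
 [ 0.383  0.001  0.924]
 [-0.    -1.     0.001]]
```

The scene crop at (408,370) and the top crop at (211,296) confirm the larger white bottle as bottle_b. The triangulated cap height is 0.177–0.179 against 0.180 expected. The rack and box fits reproject to within about 2 px. Next I set the route.

```bash
cat >> h.py <<'E'
RK=np.array([.5578,-.1582]); YAW=-1.4818
def rack(x,y,z=0):  # mm -> world m
    c,s=np.cos(YAW),np.sin(YAW); return np.array([RK[0]+(c*x-s*y)/1e3,RK[1]+(s*x+c*y)/1e3,z/1e3])
def ori(lean,yaw=YAW,flip=-1):  # tool leaning 'lean' deg from vertical, body toward -x of yaw
    a=np.radians(lean); f=np.array([np.cos(yaw),np.sin(yaw),0]); l=np.array([-f[1],f[0],0])
    y=np.sin(a)*f+np.cos(a)*np.array([0,0,-1]); z=flip*l; return np.c_[np.cross(y,z),y,z]
def plan(*tg,start=None):
    """targets (TCP pos, R or None) -> rows' turn and shift from the present pose"""
    s=get_state(); p,r=s["ee_pos"],R.from_quat(s["orientation"])
    if start: p,r=start
    for P,M in tg:
        rr=r if M is None else R.from_matrix(M)
        print((r.inv()*rr).as_rotvec().round(3).tolist(),(r.inv().apply(np.array(P)-p)*1e3).round(0).tolist())
def tcp(gp,M,extra=0): return np.array(gp)+M[:,1]*(.0187+extra)
A=np.array([.603,.278,0]);B=np.array([.508,.153,0])
E
python3 - <<'E'
from h import *
M=ori(45); g=tcp(A+[0,0,.131],M,.003)
print(g, "hover",g-M[:,1]*.13)
plan(([.30,-.55,.48],None),([.6,-.1,.52],None),([.6,.3,.42],None),(g-M[:,1]*.13,M))
for n in [(303,276)]: print(atz("top",n,.18))
E
```

```text
[0.60436378 0.26271651 0.11565578] hover [0.59619368 0.3542766  0.20757966]
[0.0, 0.0, 0.0] [67.0, -249.0, 52.0]
[0.0, 0.0, 0.0] [516.0, -289.0, 353.0]
[0.0, 0.0, 0.0] [669.0, -189.0, 722.0]
[-0.497, -1.197, 0.676] [686.0, 24.0, 774.0]
[0.36306148 0.02519045 0.18      ]
```

```bash
python3 -m inch '[[0,0,0,67,-249,52,1],[0,0,0,67,-249,52,1],[0,0,0,67,-249,52,1],[0,0,0,67,-249,52,1],[0,0,0,516,-289,353,1],[0,0,0,516,-289,353,1],[0,0,0,516,-289,353,1],[0,0,0,516,-289,353,1],[0,0,0,516,-289,353,1],[0,0,0,516,-289,353,1],[0,0,0,516,-289,353,1],[0,0,0,516,-289,353,1]]'
python3 - <<'E'
from h import *
M=ori(45); g=tcp(A+[0,0,.131],M,.003)
plan(([.6,.35,.42],M),(g-M[:,1]*.13,M));print(get_state()["q"].round(2))
E
```

```text
clock: 1.6
ee_pos: [0.5745, -0.1372, 0.5159]
orientation: [-0.693, -0.138, 0.138, 0.694]
contact_force: [0.5, -1.3, 0.0]
opening: 0.0853
[-0.496, -1.197, 0.675] [210.0, 96.0, 440.0]
[-0.496, -1.197, 0.675] [208.0, 308.0, 446.0]
[ 0.1   0.18  0.39 -0.   -1.78 -1.27]
```

```bash
python3 -m inch '[[-0.496,-1.197,0.675,205,96,440,1],[-0.496,-1.197,0.675,205,96,440,1],[-0.496,-1.197,0.675,205,96,440,1],[-0.496,-1.197,0.675,205,96,440,1],[-0.496,-1.197,0.675,205,96,440,1],[-0.496,-1.197,0.675,205,96,440,1],[-0.496,-1.197,0.675,205,96,440,1],[-0.496,-1.197,0.675,205,96,440,1],[-0.496,-1.197,0.675,205,96,440,1],[-0.496,-1.197,0.675,205,96,440,1],[-0.496,-1.197,0.675,205,96,440,1],[-0.496,-1.197,0.675,205,96,440,1]]'
python3 - <<'E'
from h import *
M=ori(45); g=tcp(A+[0,0,.131],M,.003)
plan((g-M[:,1]*.13,M));print(get_state()["q"].round(2))
E
```

```text
clock: 3.1
ee_pos: [0.5952, 0.3443, 0.4214]
orientation: [-0.641, -0.3, 0.663, 0.243]
contact_force: [1.0, -0.5, 0.4]
opening: 0.0854
[-0.0, -0.003, 0.003] [158.0, 145.0, -1.0]
[ 1.02  0.61  0.41  0.48 -2.   -0.88]
```

```bash
python3 -m inch '[[0,0,0,80,70,0,1],[0,0,0,158,145,-1,1],[0,0,0,158,145,-1,1],[0,0,0,158,145,-1,1],[0,0,0,158,145,-1,1],[0,0,0,158,145,-1,1]]'
python3 - <<'E'
from h import *
s=snapshot("top");cv2.imwrite("pics/t1.png",cv2.resize(s["image"][100:320,150:450,::-1],None,fx=2.6,fy=2.6,interpolation=cv2.INTER_CUBIC))
M=ori(45); g=tcp(A+[0,0,.131],M,.003)
plan((g-M[:,1]*.03,M),(g,M));print(get_state()["q"].round(2))
E
```

```text
clock: 3.85
ee_pos: [0.5959, 0.3552, 0.2078]
orientation: [-0.641, -0.3, 0.663, 0.242]
contact_force: [-0.1, 0.1, 1.0]
opening: 0.0853
[0.002, -0.003, 0.003] [-1.0, 101.0, -0.0]
[0.002, -0.003, 0.003] [-1.0, 131.0, 0.0]
[ 1.03  0.71  0.13  0.43 -1.67 -1.05]
```

View pics/t1.png

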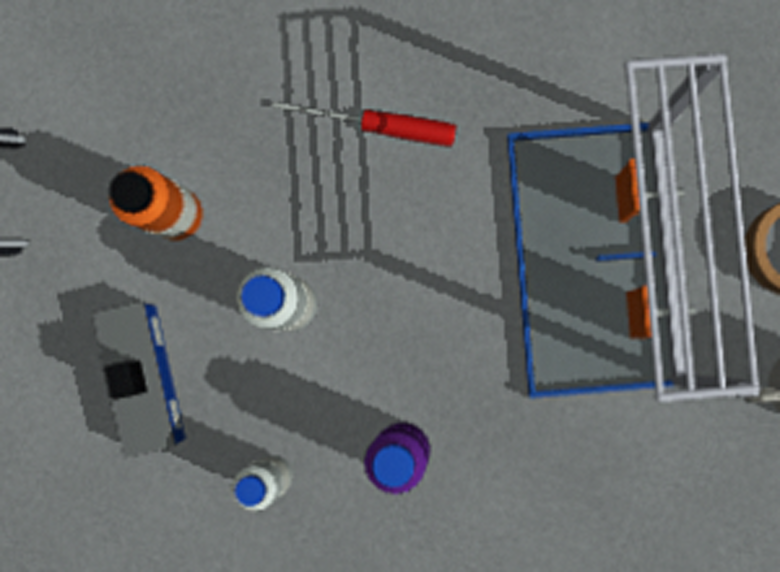

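The fingers straddle the line to the orange cap: finger crop rows 140 and 245, cap at row 190. I go in and grip.

```bash
python3 -m inch '[[0,0,0,-1,35,0,1],[0,0,0,-1,70,0,1],[0,0,0,-1,100,0,1],[0,0,0,-1,118,0,1],[0,0,0,-1,131,0,1],[0,0,0,-1,131,0,1],[0,0,0,-1,131,0,0.2],[0,0,0,-1,131,0,0],[0,0,0,-1,131,0,-0.3],[0,0,0,-1,131,0,-0.3],[0,0,0,-1,131,0,-0.3],[0,0,0,-1,131,0,-0.3]]' 50
python3 - <<'E'
from h import *
print(get_state()["q"].round(2),get_state()["contact_force"])
M=ori(45);b=rack(-5,62,0)
p=get_state()["ee_pos"]
plan((p+[0,0,.06],None),(p+b-A+[0,0,.06],None))
E
```

```text
clock: 5.4
ee_pos: [0.6038, 0.2629, 0.1145]
orientation: [-0.641, -0.3, 0.664, 0.241]
contact_force: [-0.7, 3.0, 6.1]
opening: 0.0567
[ 0.96  0.7  -0.14  0.48 -1.41 -1.11] [-0.70211847  2.98887394  6.0542193 ]
[0.0, 0.0, 0.0] [-42.0, -42.0, -0.0]
[0.0, 0.0, 0.0] [-343.0, 258.0, 22.0]
```

```bash
python3 -m inch '[[0,0,0,-14,-14,0,-0.3],[0,0,0,-28,-28,0,-0.3],[0,0,0,-42,-42,0,-0.3],[0,0,0,-42,-42,0,-0.3]]'
python3 -m inch '[[0,0,0,-25,25,2,-0.3],[0,0,0,-55,55,4,-0.3],[0,0,0,-85,85,6,-0.3],[0,0,0,-115,115,8,-0.3],[0,0,0,-145,145,11,-0.3],[0,0,0,-175,175,13,-0.3],[0,0,0,-200,200,15,-0.3],[0,0,0,-200,200,15,-0.3]]'
python3 - <<'E'
from h import *
s=get_state();print(s["q"].round(2))
s=snapshot("scene");cv2.imwrite("pics/s2.png",cv2.resize(s["image"][60:340,200:500,::-1],None,fx=2,fy=2,interpolation=cv2.INTER_CUBIC))
s=snapshot("top");cv2.imwrite("pics/t2.png",s["image"][:,:,::-1])
E
```

```text
clock: 5.9
ee_pos: [0.604, 0.2629, 0.1752]
orientation: [-0.641, -0.301, 0.663, 0.242]
contact_force: [-0.3, -0.4, -2.2]
opening: 0.0567
clock: 6.9
ee_pos: [0.6119, -0.0239, 0.1726]
orientation: [-0.641, -0.298, 0.665, 0.243]
contact_force: [0.5, -0.5, -3.2]
opening: 0.0567
[ 0.61  0.43 -0.53  0.72 -1.18 -1.01]
```

View pics/s2.png

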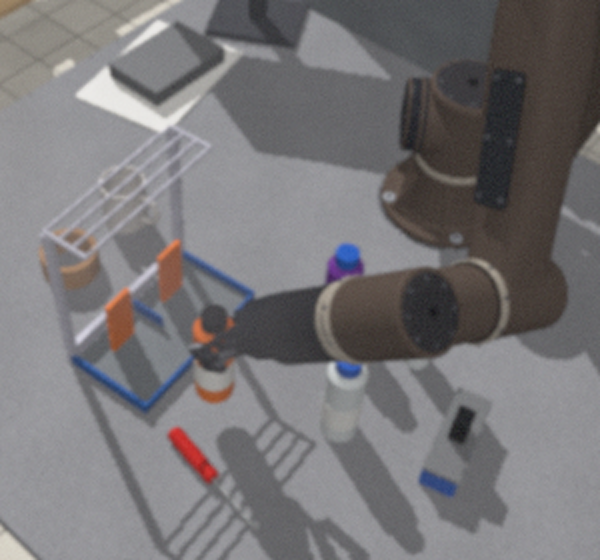

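```bash
python3 -m inch '[[0,0,0,-20,20,1,-0.3],[0,0,0,-40,40,3,-0.3],[0,0,0,-60,60,4,-0.3],[0,0,0,-80,80,6,-0.3],[0,0,0,-95,95,7,-0.3],[0,0,0,-101,100,7,-0.3],[0,0,0,-101,100,7,-0.3],[0,0,0,-101,100,7,-0.3]]'
python3 - <<'E'
from h import *
s=get_state();print(s["q"].round(2)); M=ori(45)
b=rack(-5,62,0)
# bottle axis at grasp height along tool y: TCP minus (.0187+.003)*y
t=tcp(b+[0,0,.131],M,.003); t1=t.copy(); t1[2]=.1245
print("err",s["ee_pos"]-t)
t2=tcp(rack(36,62,131),M,.003); t2[2]=.1245
t3=tcp(rack(43,62,131),M,.003); t3[2]=.1245
plan((t1,M),(t2,M),(t3,M))
E
```

```text
clock: 8.0
ee_pos: [0.6195, -0.1621, 0.1735]
orientation: [-0.641, -0.3, 0.664, 0.241]
contact_force: [-0.2, 1.0, -3.4]
opening: 0.057
[ 0.36  0.38 -0.65  0.91 -1.04 -0.96]
err [-0.00095969  0.0009284   0.05787801]
[0.001, -0.0, 0.0] [34.0, 35.0, -1.0]
[0.001, -0.0, 0.0] [5.0, 64.0, -1.0]
[0.001, -0.0, 0.0] [-0.0, 69.0, -1.0]
```

```bash
python3 -m inch '[[0,0,0,12,12,0,-0.3],[0,0,0,24,25,-1,-0.3],[0,0,0,34,35,-1,-0.3],[0,0,0,34,35,-1,-0.3],[0,0,0,34,35,-1,-0.3]]'
python3 -m inch '[[0,0,0,-4,4,0,-0.3],[0,0,0,-8,8,0,-0.3],[0,0,0,-12,12,0,-0.3],[0,0,0,-16,16,0,-0.3],[0,0,0,-20,20,0,-0.3],[0,0,0,-23,23,0,-0.3],[0,0,0,-25,25,0,-0.3],[0,0,0,-25,25,0,-0.3]]'
```

```text
clock: 8.62
ee_pos: [0.6199, -0.1638, 0.1243]
orientation: [-0.641, -0.299, 0.665, 0.242]
contact_force: [0.2, 0.6, -2.3]
opening: 0.0567
clock: 9.62
ee_pos: [0.6232, -0.1992, 0.1248]
orientation: [-0.641, -0.299, 0.664, 0.242]
contact_force: [0.6, 0.9, -2.8]
opening: 0.0566
```

```bash
python3 -m inch '[[0,0,0,-1,1,0,-0.3],[0,0,0,-2,2,0,-0.3],[0,0,0,-2,2,0,-0.3]]';python3 -m inch '[[0,0,0,-0.7,0.7,0,-0.3],[0,0,0,-1.4,1.4,0,-0.3],[0,0,0,-1.4,1.4,0,-0.3]]'
```

```text
clock: 10.0
ee_pos: [0.6235, -0.2017, 0.1248]
orientation: [-0.641, -0.299, 0.664, 0.241]
contact_force: [-0.7, 3.3, -1.1]
opening: 0.0569
clock: 10.38
ee_pos: [0.6237, -0.2037, 0.1248]
orientation: [-0.641, -0.299, 0.664, 0.241]
contact_force: [-0.5, 3.6, -2.1]
opening: 0.0567
```

```bash
python3 -m inch '[[0,0,0,-0.7,0.7,0,-0.3],[0,0,0,-1.4,1.4,0,-0.3]]';python3 -m inch '[[0,0,0,-0.7,0.7,0,-0.3],[0,0,0,-1.4,1.4,0,-0.3]]'
python3 - <<'E'
from h import *
s=snapshot("top");cv2.imwrite("pics/t3.png",cv2.resize(s["image"][100:280,290:490,::-1],None,fx=3.2,fy=3.2,interpolation=cv2.INTER_CUBIC))
E
```

```text
clock: 10.62
ee_pos: [0.6241, -0.2047, 0.125]
orientation: [-0.641, -0.3, 0.664, 0.241]
contact_force: [-10.0, 18.7, 6.9]
opening: 0.0567
clock: 10.88
ee_pos: [0.6246, -0.2053, 0.125]
orientation: [-0.64, -0.301, 0.664, 0.241]
contact_force: [-13.8, 28.5, 9.3]
opening: 0.0566
```

View pics/t3.png

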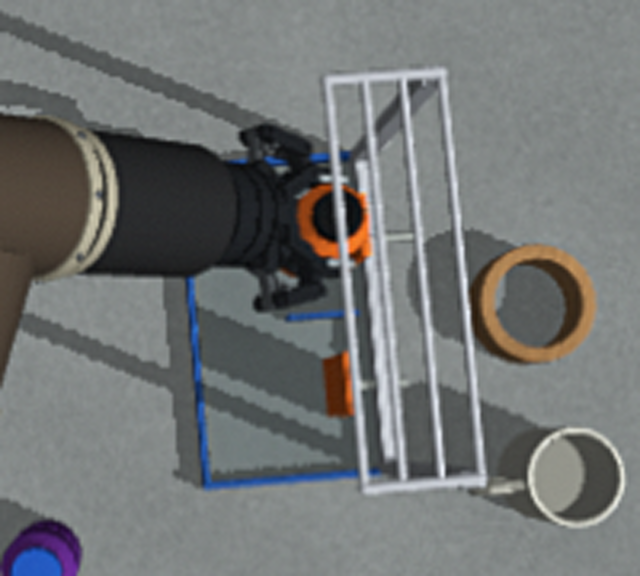

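```bash
python3 -m inch '[[0,0,0,1.1,-1.1,0,-0.3],[0,0,0,1.1,-1.1,0,-0.3]]';python3 -m inch '[[0,0,0,0.8,0.8,0,-0.3],[0,0,0,1.5,1.5,0,-0.3],[0,0,0,1.5,1.5,0,-0.3]]'
python3 - <<'E'
from h import *
M=ori(45);s=get_state();t=tcp(rack(36,62,131),M,.003);d=s["ee_pos"]-t
c,sn=np.cos(YAW),np.sin(YAW);print("rack err x,y",c*d[0]+sn*d[1],-sn*d[0]+c*d[1])
E
```

```text
clock: 11.18
ee_pos: [0.6243, -0.2045, 0.1248]
orientation: [-0.64, -0.301, 0.664, 0.241]
contact_force: [-7.3, 16.0, 3.6]
opening: 0.0571
clock: 11.55
ee_pos: [0.6253, -0.2043, 0.1233]
orientation: [-0.641, -0.301, 0.664, 0.24]
contact_force: [-5.4, 16.3, 5.2]
opening: 0.0572
rack err x,y 0.0005558610877683596 0.0011477010593749486
```

```bash
python3 -m inch '[[0,0,0,1,0,0,-0.3],[0,0,0,1.5,0.5,0,-0.3]]'; python3 -m inch '[[0,0,0,0.7,0.7,0,-0.3],[0,0,0,0.7,0.7,0,-0.3]]'
```

```text
clock: 11.8
ee_pos: [0.6254, -0.2041, 0.1225]
orientation: [-0.641, -0.301, 0.664, 0.24]
contact_force: [-3.7, 13.6, 9.7]
opening: 0.0567
clock: 12.05
ee_pos: [0.6255, -0.2041, 0.1225]
orientation: [-0.641, -0.3, 0.664, 0.24]
contact_force: [-5.4, 14.5, 13.0]
opening: 0.0569
```

```bash
python3 -m inch '[[0,0,0,0,0,0,0.5],[0,0,0,0,0,0,0.7],[0,0,0,0,0,0,0.7],[0,0,0,0,0,0,0.7],[0,0,0,0,-10,0,0.7],[0,0,0,0,-30,0,0.7],[0,0,0,0,-60,0,0.7],[0,0,0,0,-100,0,1],[0,0,0,0,-140,0,1],[0,0,0,0,-160,0,1],[0,0,0,0,-160,0,1]]'
python3 - <<'E'
from h import *
s=snapshot("top");i=s["image"][90:300,230:470,::-1];i=cv2.resize(i,None,fx=2,fy=2,interpolation=cv2.INTER_CUBIC)
s=snapshot("scene");j=cv2.resize(s["image"][110:320,200:360,::-1],None,fx=2,fy=2,interpolation=cv2.INTER_CUBIC)
cv2.imwrite("pics/c4.png",np.hstack([i,j])[:, :800])
M=ori(45); g=tcp(B+[0,0,.131],M,.003)
plan(([.56,.05,.35],M),(g-M[:,1]*.11,M),(g,M))
E
```

```text
clock: 13.42
ee_pos: [0.6144, -0.0908, 0.2347]
orientation: [-0.641, -0.301, 0.664, 0.241]
contact_force: [0.3, -1.0, 0.3]
opening: 0.0854
[-0.0, -0.0, 0.001] [21.0, -186.0, 41.0]
[-0.0, -0.0, 0.001] [252.0, -195.0, 83.0]
[-0.0, -0.0, 0.001] [252.0, -85.0, 83.0]
```

View pics/c4.png

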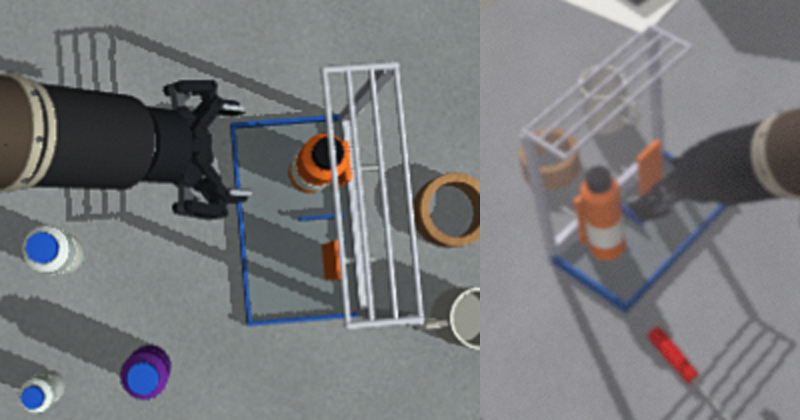

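The orange bottle stands upright on its plate: cap at crop (327,153) in the top view, upright at (602,215) in the scene view. Now bottle B.

```bash
python3 -m inch '[[0,0,0,5,-60,10,1],[0,0,0,10,-120,20,1],[0,0,0,21,-186,41,1],[0,0,0,80,-190,50,1],[0,0,0,140,-192,65,1],[0,0,0,200,-195,75,1],[0,0,0,252,-195,83,1],[0,0,0,252,-195,83,1],[0,0,0,252,-195,83,1],[0,0,0,252,-195,83,1]]'
python3 - <<'E'
from h import *
P=atz("top",(230+327/2,90+153/2),.188)[:2]-RK;c,sn=np.cos(YAW),np.sin(YAW);print("A cap rack",c*P[0]+sn*P[1],-sn*P[0]+c*P[1])
s=snapshot("top");i=s["image"]
hsv=cv2.cvtColor(i,cv2.COLOR_RGB2HSV);m=cv2.inRange(hsv,(100,120,60),(125,255,255))
n,l,st,ce=cv2.connectedComponentsWithStats(m)
for k in range(1,n):
    if st[k,4]>40: print(ce[k].round(1),st[k].tolist(),atz("top",ce[k],.175).round(4))
M=ori(45); g=tcp(B+[0,0,.131],M,.003)
plan((g-M[:,1]*.03,M),(g,M));print(get_state()["q"].round(2))
E
```

```text
clock: 14.78
ee_pos: [0.5035, 0.2139, 0.1938]
orientation: [-0.641, -0.299, 0.664, 0.242]
contact_force: [-0.6, -0.7, 0.4]
opening: 0.0853
A cap rack 0.03206877394059815 0.06255769625778786
[361.8 198.7] [345, 148, 57, 105, 482] [ 0.5467 -0.1111  0.175 ]
[250.5 213.4] [243, 206, 16, 16, 203] [0.5081 0.153  0.175 ]
[213.9 248.3] [211, 239, 7, 26, 73] [0.4237 0.239  0.175 ]
[300.8 278.7] [293, 271, 17, 17, 219] [0.3562 0.0305 0.175 ]
[245.8 288.3] [240, 283, 12, 12, 105] [0.331  0.1603 0.175 ]
[-0.001, -0.002, 0.001] [1.0, 79.0, 1.0]
[-0.001, -0.002, 0.001] [1.0, 109.0, 1.0]
[ 1.04  0.47 -0.33  0.42 -1.47 -1.15]
```

```bash
python3 -m inch '[[0,0,0,0,30,0,1],[0,0,0,1,60,1,1],[0,0,0,1,85,1,1],[0,0,0,1,100,1,1],[0,0,0,1,109,1,1],[0,0,0,1,109,1,1],[0,0,0,1,109,1,0.2],[0,0,0,1,109,1,0],[0,0,0,1,109,1,-0.3],[0,0,0,1,109,1,-0.3],[0,0,0,1,109,1,-0.3],[0,0,0,1,109,1,-0.3]]' 50
python3 -m inch '[[0,0,0,-14,-14,0,-0.3],[0,0,0,-28,-28,0,-0.3],[0,0,0,-42,-42,0,-0.3],[0,0,0,-42,-42,0,-0.3]]'
python3 - <<'E'
from h import *
M=ori(45);t=tcp(rack(-5,-62,131),M,.003);t[2]=get_state()["ee_pos"][2]
plan((t,M))
E
```

```text
clock: 16.32
ee_pos: [0.5092, 0.1393, 0.116]
orientation: [-0.641, -0.3, 0.664, 0.241]
contact_force: [-1.4, 1.8, 6.0]
opening: 0.0561
clock: 16.82
ee_pos: [0.5095, 0.1394, 0.1764]
orientation: [-0.641, -0.301, 0.663, 0.242]
contact_force: [0.4, 0.4, -4.5]
opening: 0.0566
[0.002, -0.002, 0.003] [-221.0, 219.0, 40.0]
```

```bash
python3 -m inch '[[0,0,0,-20,20,4,-0.3],[0,0,0,-50,50,9,-0.3],[0,0,0,-80,80,15,-0.3],[0,0,0,-110,110,20,-0.3],[0,0,0,-140,140,26,-0.3],[0,0,0,-170,170,31,-0.3],[0,0,0,-195,194,36,-0.3],[0,0,0,-212,210,39,-0.3],[0,0,0,-221,219,40,-0.3],[0,0,0,-221,219,40,-0.3],[0,0,0,-221,219,40,-0.3]]'
python3 - <<'E'
from h import *
s=get_state();print(s["q"].round(2)); M=ori(45)
L=[]
for x in (-5,28,34,36):
    t=tcp(rack(x,-62,131),M,.0025); t[2]=.126; L.append((t,M)); print(t)
plan(*L)
E
```

```text
clock: 18.2
ee_pos: [0.4969, -0.1742, 0.176]
orientation: [-0.641, -0.3, 0.664, 0.241]
contact_force: [0.6, 0.9, -3.4]
opening: 0.0567
[ 0.44  0.21 -0.9   0.9  -1.02 -1.05]
[ 0.49693333 -0.17366162  0.126     ]
[ 0.49986633 -0.20653102  0.126     ]
[ 0.5003996  -0.21250727  0.126     ]
[ 0.50057736 -0.21449936  0.126     ]
[0.0, -0.001, 0.0] [36.0, 35.0, -0.0]
[0.0, -0.001, 0.0] [12.0, 58.0, -0.0]
[0.0, -0.001, 0.0] [8.0, 63.0, -0.0]
[0.0, -0.001, 0.0] [7.0, 64.0, -0.0]
```

```bash
python3 -m inch '[[0,0,0,12,12,0,-0.3],[0,0,0,24,24,0,-0.3],[0,0,0,36,35,0,-0.3],[0,0,0,36,35,0,-0.3],[0,0,0,36,35,0,-0.3]]'
python3 -m inch '[[0,0,0,-4,4,0,-0.3],[0,0,0,-8,8,0,-0.3],[0,0,0,-12,12,0,-0.3],[0,0,0,-16,16,0,-0.3],[0,0,0,-20,20,0,-0.3],[0,0,0,-24,23,0,-0.3],[0,0,0,-24,23,0,-0.3]]'
python3 -m inch '[[0,0,0,-1,1,0,-0.3],[0,0,0,-2,2,0,-0.3],[0,0,0,-3,3,0,-0.3],[0,0,0,-3,3,0,-0.3]]'; python3 -c "
from h import *;print(get_state()['q'].round(2))"
```

```text
clock: 18.82
ee_pos: [0.4969, -0.1735, 0.1261]
orientation: [-0.641, -0.3, 0.664, 0.241]
contact_force: [0.8, -0.3, -2.8]
opening: 0.0568
clock: 19.7
ee_pos: [0.4994, -0.2075, 0.1264]
orientation: [-0.641, -0.299, 0.664, 0.242]
contact_force: [0.4, 2.1, -4.2]
opening: 0.0565
clock: 20.2
ee_pos: [0.4998, -0.2114, 0.1264]
orientation: [-0.641, -0.299, 0.664, 0.242]
contact_force: [-0.3, 2.0, -4.7]
opening: 0.0565
[ 0.29  0.28 -0.98  1.1  -0.89 -1.17]
```

```bash
python3 -m inch '[[0,0,0,-0.7,0.7,0,-0.3],[0,0,0,-1.4,1.4,0,-0.3]]';python3 -m inch '[[0,0,0,-0.7,0.7,0,-0.3],[0,0,0,-1.4,1.4,0,-0.3]]'; python3 -c "
from h import *;print(get_state()['q'].round(3))"
```

```text
clock: 20.45
ee_pos: [0.5001, -0.213, 0.1265]
orientation: [-0.641, -0.3, 0.664, 0.241]
contact_force: [-7.4, 15.9, 3.0]
opening: 0.0565
clock: 20.7
ee_pos: [0.5007, -0.2138, 0.1266]
orientation: [-0.64, -0.301, 0.664, 0.241]
contact_force: [-13.6, 29.0, 7.4]
opening: 0.0565
[ 0.282  0.275 -0.978  1.107 -0.887 -1.166]
```

```bash
python3 -m inch '[[0,0,0,1.1,-1.1,0,-0.3],[0,0,0,1.1,-1.1,0,-0.3]]';python3 -m inch '[[0,0,0,0.8,0.8,0,-0.3],[0,0,0,1.8,1.6,0,-0.3],[0,0,0,2.2,1.8,0,-0.3],[0,0,0,2.2,1.8,0,-0.3]]'
```

```text
clock: 20.95
ee_pos: [0.5004, -0.2129, 0.1264]
orientation: [-0.641, -0.3, 0.664, 0.241]
contact_force: [-4.7, 12.1, -1.7]
opening: 0.0568
clock: 21.45
ee_pos: [0.5015, -0.2126, 0.1246]
orientation: [-0.641, -0.3, 0.664, 0.24]
contact_force: [-3.3, 12.0, 2.9]
opening: 0.0567
```

```bash
python3 -m inch '[[0,0,0,0.5,0.5,0,-0.3],[0,0,0,0.9,0.9,0,-0.3],[0,0,0,0.9,0.9,0,-0.3]]'; python3 -m inch '[[0,0,0,0.3,0.3,0,-0.3],[0,0,0,0.3,0.3,0,-0.3]]'
```

```text
clock: 21.82
ee_pos: [0.5017, -0.2127, 0.1241]
orientation: [-0.641, -0.3, 0.664, 0.24]
contact_force: [-6.6, 16.3, 10.0]
opening: 0.0568
clock: 22.08
ee_pos: [0.5018, -0.2127, 0.1242]
orientation: [-0.642, -0.3, 0.664, 0.24]
contact_force: [-7.3, 17.1, 13.9]
opening: 0.0565
```

Bottle B is on the floor and the stop is felt, so I release and back out, then look.

```bash
python3 -m inch '[[0,0,0,0,0,0,0.5],[0,0,0,0,0,0,0.7],[0,0,0,0,0,0,0.7],[0,0,0,0,0,0,0.7],[0,0,0,0,-10,0,0.7],[0,0,0,0,-30,0,0.7],[0,0,0,0,-60,0,0.7],[0,0,0,0,-100,0,1],[0,0,0,0,-140,0,1],[0,0,0,0,-180,0,1],[0,0,0,0,-200,0,1],[0,0,0,0,-200,0,1]]'
python3 - <<'E'
from h import *
s=snapshot("top");cv2.imwrite("pics/t5.png",s["image"][:,:,::-1]);i=cv2.resize(s["image"][130:260,330:450,::-1],None,fx=4,fy=4,interpolation=cv2.INTER_CUBIC)
j=cv2.resize(s["image"][205:295,165:240,::-1],None,fx=4,fy=4,interpolation=cv2.INTER_CUBIC)
c=np.zeros((520,790,3),np.uint8);c[:,:480]=i;c[:360,480:780]=j;cv2.imwrite("pics/c5.png",c)
s=snapshot("scene");cv2.imwrite("pics/s5.png",s["image"][:,:,::-1])
print(get_state()["q"].round(2))
E
```

```text
clock: 23.58
ee_pos: [0.4881, -0.0716, 0.2641]
orientation: [-0.641, -0.3, 0.664, 0.241]
contact_force: [0.4, 0.2, -0.6]
opening: 0.0855
[ 0.7   0.14 -0.7   0.64 -1.31 -0.97]
```

View pics/c5.png

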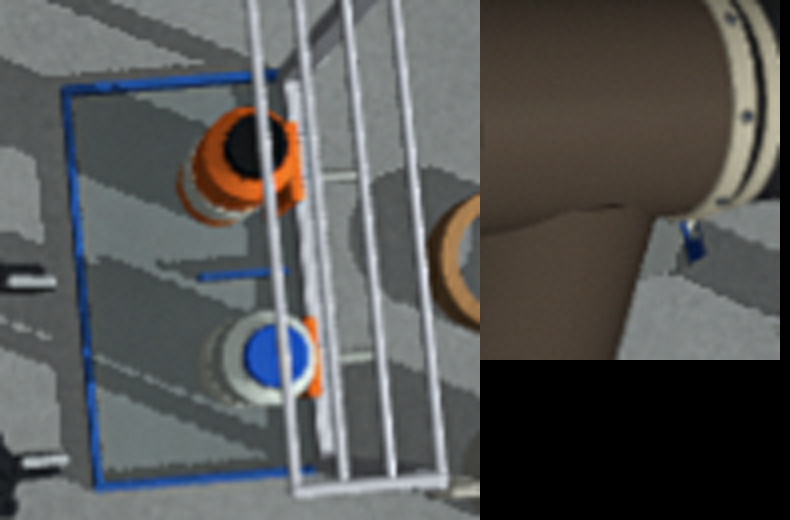

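Run:
```python
from h import *
c,sn=np.cos(YAW),np.sin(YAW)
for nm,u in (("A",(257,145)),("B",(277,355))):
    P=atz("top",(330+u[0]/4,130+u[1]/4),.188)[:2]-RK;print(nm,"cap rack",(c*P[0]+sn*P[1]).round(4),(-sn*P[0]+c*P[1]).round(4))
for y in (62,-62):
  for X in [(36,y,188),(65,y+25,120),(65,y-25,120)]:
    print(X,((proj("top",rack(*X))[0]-[330,130])*4).round(0))
by=-1.3588; M=ori(22,by); bp=np.array([.4276,.3059,.088]); g=tcp(bp,M,.002)
print(g); plan((([.45,.1,.36]),M),(g+[0,0,.15],M),(g,M))
M2=ori(22,by,1);plan((g+[0,0,.15],M2))
```

```text
A cap rack 0.0339 0.063
B cap rack 0.0346 -0.0613
(36, 62, 188) [261. 146.]
(65, 87, 120) [285. 121.]
(65, 37, 120) [293. 199.]
(36, -62, 188) [279. 356.]
(65, -37, 120) [303. 317.]
(65, -87, 120) [310. 396.]
[0.42923161 0.29831924 0.06880729]
[-0.069, -0.104, -0.401] [56.0, -193.0, 22.0]
[-0.069, -0.104, -0.401] [296.0, -234.0, 25.0]
[-0.069, -0.104, -0.401] [402.0, -128.0, 25.0]
[0.605, 2.976, -0.104] [296.0, -234.0, 25.0]
```

Both bottles check out home: caps at rack (34,63) and (35,-61) mm against (36,±62), and the plate edges match x = 65. Now the box.

```bash
python3 -m inch '[[0,0,0,18,-60,5,1],[0,0,0,36,-120,12,1],[0,0,-0.1,56,-193,22,1],[-0.069,-0.104,-0.401,120,-205,22,1],[-0.069,-0.104,-0.401,180,-215,25,1],[-0.069,-0.104,-0.401,240,-225,25,1],[-0.069,-0.104,-0.401,296,-234,25,1],[-0.069,-0.104,-0.401,296,-234,25,1],[-0.069,-0.104,-0.401,296,-234,25,1],[-0.069,-0.104,-0.401,296,-234,25,1]]'
python3 - <<'E'
from h import *
print(get_state()["q"].round(2))
by=-1.3588; M=ori(22,by); bp=np.array([.4276,.3059,.088]); g=tcp(bp,M,.002)
plan((g,M))
s=snapshot("scene");cv2.imwrite("pics/c6.png",cv2.resize(s["image"][200:330,360:500,::-1],None,fx=4,fy=4,interpolation=cv2.INTER_CUBIC))
E
```

```text
clock: 24.92
ee_pos: [0.4298, 0.2974, 0.2203]
orientation: [-0.541, -0.455, 0.624, 0.331]
contact_force: [-0.2, -0.7, 0.3]
opening: 0.0856
[ 1.15  0.25 -0.33  0.23 -1.31 -1.03]
[0.001, -0.001, 0.001] [58.0, 140.0, 1.0]
```

View pics/c6.png

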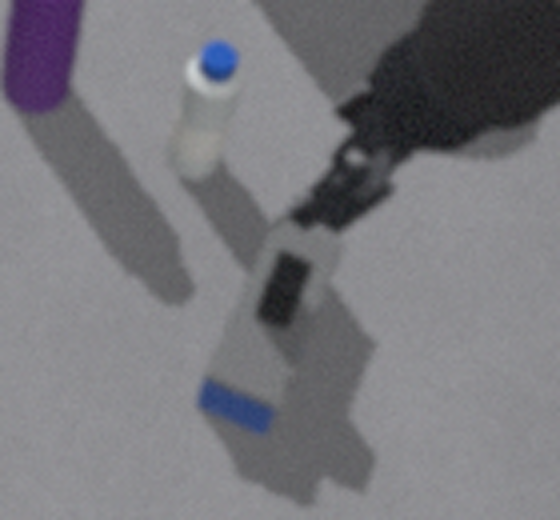

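Run:
```python
from h import *
ob=[("scene",(27.5,77,53),(205,380)),("scene",(27.5,-77,53),(283,222)),("scene",(-27.5,-77,53),(340,240)),("scene",(-27.5,77,53),(273,408)),("top",(27.5,77,53),(147,305)),("top",(27.5,-77,53),(175,443))]
def f(n,u): return np.array(u)/4+[360,200] if n=="scene" else np.array(u)/2.6+[150,100]
def ps(p,X):
    c,s=np.cos(p[2]),np.sin(p[2]); return np.array([p[0]+(c*X[0]-s*X[1])/1e3,p[1]+(s*X[0]+c*X[1])/1e3,X[2]/1e3])
r=least_squares(lambda p:np.concatenate([proj(n,ps(p,X))[0]-f(n,u) for n,X,u in ob]),[.43,.3,-1.36])
print(r.x,r.fun.reshape(-1,2).round(1).tolist())
print(((proj("scene",ps(r.x,(0,0,100)))[0]-[360,200])*4))
by=r.x[2]; M=ori(22,by); g=tcp([r.x[0],r.x[1],.088],M,.002); plan((g,M))
```

```text
[ 0.42746034  0.30863468 -1.33140546] [[-1.0, -1.9], [-1.7, -2.5], [1.2, 0.4], [0.1, -0.6], [-2.2, -2.7], [-1.2, 0.6]]
[287.75385153 272.19479665]
[-0.009, -0.027, 0.001] [60.0, 139.0, 0.0]
```

```bash
python3 -m inch '[[0,0,0,15,35,0,1],[-0.005,-0.015,0,30,70,0,1],[-0.005,-0.015,0,45,105,0,1],[-0.005,-0.015,0,54,126,0,1],[-0.005,-0.015,0,59,139,0,1],[-0.005,-0.015,0,59,139,0,1],[-0.005,-0.015,0,59,139,0,0.3],[-0.005,-0.015,0,59,139,0,0],[-0.005,-0.015,0,59,139,0,-0.3],[-0.005,-0.015,0,59,139,0,-0.6],[-0.005,-0.015,0,59,139,0,-0.8],[-0.005,-0.015,0,59,139,0,-0.8]]' 60
python3 -m inch '[[0,0,0,0,0,0,-0.8],[0,0,0,0,0,0,-0.8],[0,0,0,-8,-19,0,-0.8],[0,0,0,-20,-46,0,-0.8],[0,0,0,-35,-83,0,-0.8],[0,0,0,-35,-83,0,-0.8]]'
python3 - <<'E'
from h import *
s=snapshot("scene");cv2.imwrite("pics/s7.png",s["image"][:,:,::-1])
M=ori(22); t=tcp(rack(-40,0,88+8),M,.002); t[2]=.17
plan((t,M)); print(get_state()["q"].round(2))
E
```

```text
clock: 26.48
ee_pos: [0.4291, 0.3015, 0.0696]
orientation: [-0.537, -0.46, 0.627, 0.326]
contact_force: [-2.0, 0.5, 5.9]
opening: 0.0332
clock: 27.22
ee_pos: [0.4301, 0.3013, 0.1612]
orientation: [-0.537, -0.462, 0.626, 0.327]
contact_force: [-0.0, 0.3, -4.2]
opening: 0.0335
[0.053, 0.129, 0.003] [-416.0, 155.0, -26.0]
[ 1.15  0.3  -0.41  0.25 -1.18 -1.05]
```

```bash
python3 -m inch '[[0,0,0,-25,9,-2,-0.8],[0,0,0,-65,24,-4,-0.8],[0.01,0.02,0,-108,40,-7,-0.8],[0.02,0.04,0,-152,56,-10,-0.8],[0.03,0.06,0,-196,73,-12,-0.8],[0.04,0.08,0,-240,89,-15,-0.8],[0.045,0.1,0.002,-284,106,-18,-0.8],[0.05,0.115,0.003,-328,122,-20,-0.8],[0.053,0.129,0.003,-368,137,-23,-0.8],[0.053,0.129,0.003,-398,148,-25,-0.8],[0.053,0.129,0.003,-416,155,-26,-0.8],[0.053,0.129,0.003,-416,155,-26,-0.8]]'
python3 -m inch '[[0,0,0,0,0,0,-0.8],[0,0,0,0,0,0,-0.8]]'
python3 - <<'E'
from h import *
M=ori(22); t=tcp(rack(-40,0,88+8),M,.002); t[2]=.17
plan((t,M)); print(get_state()["q"].round(2))
s=snapshot("top");i=cv2.resize(s["image"][130:270,310:450,::-1],None,fx=2.8,fy=2.8,interpolation=cv2.INTER_CUBIC)
s=snapshot("scene");j=cv2.resize(s["image"][140:280,210:350,::-1],None,fx=2.8,fy=2.8,interpolation=cv2.INTER_CUBIC)
cv2.imwrite("pics/c8.png",np.hstack([i,j]))
E
```

```text
clock: 28.78
ee_pos: [0.5533, -0.1288, 0.1691]
orientation: [-0.568, -0.418, 0.605, 0.37]
contact_force: [-0.4, -0.3, -3.7]
opening: 0.0334
clock: 29.02
ee_pos: [0.5548, -0.1262, 0.1704]
orientation: [-0.568, -0.42, 0.604, 0.368]
contact_force: [0.3, 0.7, -4.1]
opening: 0.033
[-0.001, 0.001, -0.003] [0.0, 0.0, -0.0]
[ 0.35  0.22 -0.58  0.47 -0.94 -0.57]
```

View pics/c8.png

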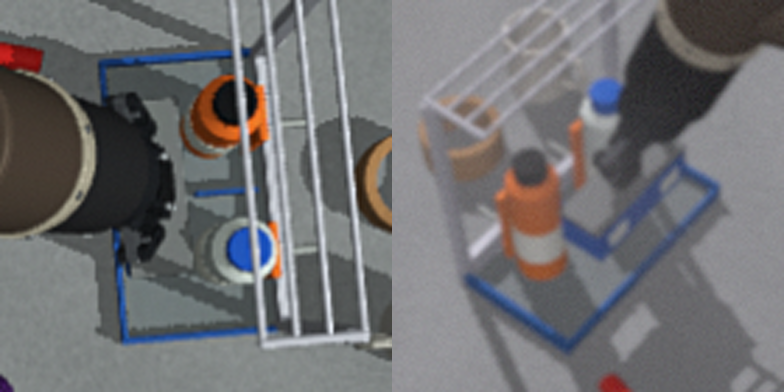

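Run:
```python
from h import *
for X in [(-67.5,77,101),(-12.5,77,101),(-67.5,-77,101),(-67.5,77,154),(-12.5,77,154)]: print("scene",X,((proj("scene",rack(*X))[0]-[210,140])*2.8).round(0)+[392,0])
for X in [(-12.5,77,154),(-12.5,-77,154),(-67.5,-77,154)]: print("top",X,((proj("top",rack(*X))[0]-[310,130])*2.8).round(0))
s=cv2.imread("pics/c8.png")
i=s[60:330,60:240];j=s[80:290,540:730]
c=np.zeros((600,800,3),np.uint8);a=cv2.resize(i,(400,600),interpolation=cv2.INTER_CUBIC);b=cv2.resize(j,(400,442),interpolation=cv2.INTER_CUBIC)
c[:,:400]=a;c[:442,400:]=b;cv2.imwrite("pics/c9.png",c)
```

```text
scene (-67.5, 77, 101) [599. 263.]
scene (-12.5, 77, 101) [559. 237.]
scene (-67.5, -77, 101) [687. 173.]
scene (-67.5, 77, 154) [597. 233.]
scene (-12.5, 77, 154) [556. 207.]
top (-12.5, 77, 154) [175.  96.]
top (-12.5, -77, 154) [190. 272.]
top (-67.5, -77, 154) [127. 277.]
```

View pics/c9.png

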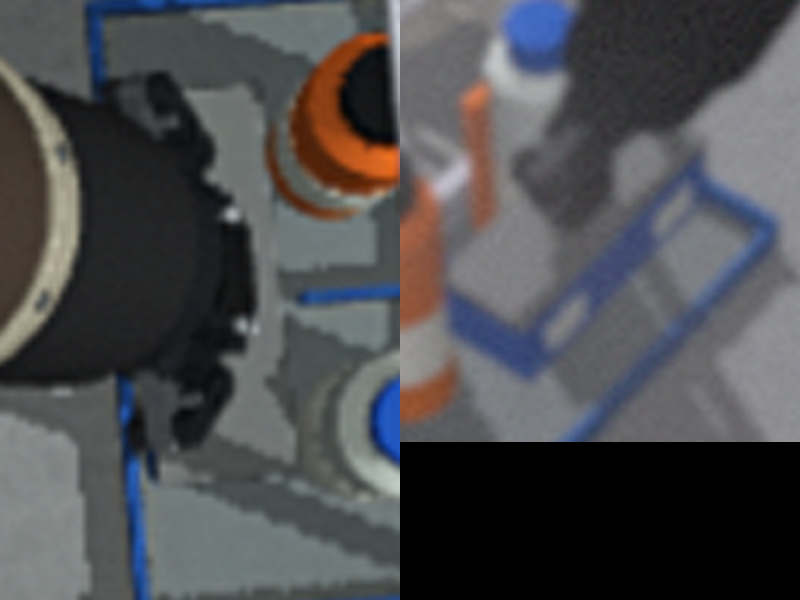

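Run:
```python
from h import *
M=ori(22)
def T(x,y,z):
    t=tcp(rack(x,y,96),M,.002); t[2]=z; return (t,M)
plan(T(-30,2,.17),T(-30,2,.12),T(-30,2,.083),T(-30,2,.077))
```

```text
[-0.001, 0.001, -0.003] [-9.0, 4.0, -2.0]
[-0.001, 0.001, -0.003] [10.0, 51.0, -2.0]
[-0.001, 0.001, -0.003] [24.0, 85.0, -2.0]
[-0.001, 0.001, -0.003] [26.0, 91.0, -2.0]
```

```bash
python3 -m inch '[[0,0,0,-9,4,-2,-0.8],[0,0,0,-9,4,-2,-0.8],[0,0,0,0,27,-2,-0.8],[0,0,0,10,51,-2,-0.8],[0,0,0,17,68,-2,-0.8],[0,0,0,24,85,-2,-0.8],[0,0,0,24,85,-2,-0.8],[0,0,0,24,85,-2,-0.8]]'
python3 -m inch '[[0,0,0,1,2,0,-0.8],[0,0,0,1.5,3.5,0,-0.8],[0,0,0,1.5,3.5,0,-0.8]]'
python3 - <<'E'
from h import *
s=snapshot("top");i=cv2.resize(s["image"][130:270,310:450,::-1],None,fx=2.8,fy=2.8,interpolation=cv2.INTER_CUBIC)
s=snapshot("scene");j=cv2.resize(s["image"][140:280,210:350,::-1],None,fx=2.8,fy=2.8,interpolation=cv2.INTER_CUBIC)
cv2.imwrite("pics/c10.png",np.hstack([i,j]))
E
```

```text
clock: 30.12
ee_pos: [0.5584, -0.1363, 0.0837]
orientation: [-0.569, -0.42, 0.604, 0.368]
contact_force: [-0.1, 0.3, -3.0]
opening: 0.0331
clock: 30.5
ee_pos: [0.5578, -0.1362, 0.0793]
orientation: [-0.568, -0.42, 0.604, 0.368]
contact_force: [0.3, 1.5, -3.7]
opening: 0.0334
```

The base is now below the lip top with no side force, so the box sits between the lip and the bottles. I lower to the floor.

```bash
python3 -m inch '[[0,0,0,0.4,0.9,0,-0.8],[0,0,0,0.6,1.5,0,-0.8],[0,0,0,0.6,1.5,0,-0.8]]'; python3 -m inch '[[0,0,0,0.2,0.5,0,-0.8],[0,0,0,0.3,0.8,0,-0.8],[0,0,0,0.3,0.8,0,-0.8]]'
```

```text
clock: 30.98
ee_pos: [0.5578, -0.1363, 0.0777]
orientation: [-0.568, -0.42, 0.604, 0.368]
contact_force: [-0.6, 0.6, -1.0]
opening: 0.0332
clock: 31.35
ee_pos: [0.5578, -0.1365, 0.0776]
orientation: [-0.569, -0.42, 0.604, 0.368]
contact_force: [-6.0, 1.6, 7.6]
opening: 0.0333
```

```bash
python3 -m inch '[[0,0,0,0,0,0,-0.1],[0,0,0,0,0,0,0.2],[0,0,0,0,0,0,0.3],[0,0,0,0,0,0,0.3],[0,0,0,0,-10,0,0.3],[0,0,0,0,-30,0,0.3],[0,0,0,0,-65,0,0.3],[0,0,0,0,-110,0,0.5],[0,0,0,0,-160,0,0.5],[0,0,0,0,-210,0,0.5],[0,0,0,0,-250,0,0.5],[0,0,0,0,-250,0,0.5]]'
python3 -m inch '[[0,0,0,-20,-50,0,0.5],[0,0,0,-10,-100,-40,0.5],[0,0,0,50,-130,-40,0.5],[0,0,0,110,-130,-40,0.5],[0,0,0,160,-130,-40,0.5],[0,0,0,200,-130,-40,0.5],[0,0,0,200,-130,-40,0.5]]'
python3 - <<'E'
from h import *
c,sn=np.cos(YAW),np.sin(YAW)
def rk(P): P=P[:2]-RK; return np.round([1e3*(c*P[0]+sn*P[1]),1e3*(-sn*P[0]+c*P[1])],1)
s=snapshot("top");im=s["image"];cv2.imwrite("pics/t11.png",im[:,:,::-1])
hsv=cv2.cvtColor(im,cv2.COLOR_RGB2HSV)
def comp(m,z,a=30):
    n,l,st,ce=cv2.connectedComponentsWithStats(m)
    for k in range(1,n):
        if st[k,4]>a and 320<ce[k][0]<430 and 130<ce[k][1]<270: print(ce[k].round(1),st[k].tolist(),"rack",rk(atz("top",ce[k],z)))
print("blue");comp(cv2.inRange(hsv,(100,120,60),(125,255,255)),.186)
print("dark");comp(cv2.inRange(im,(0,0,0),(38,38,38)),.108)
print("orange");comp(cv2.inRange(hsv,(5,150,80),(18,255,255)),.12,20)
for X in [(-27.5,0,108),(36,62,188),(36,-62,188)]: print(X,proj("top",rack(*X))[0].round(1))
st=get_state();print(st["ee_pos"].round(3),st["contact_force"].round(1))
E
```

```text
clock: 32.85
ee_pos: [0.5509, -0.0405, 0.3119]
orientation: [-0.569, -0.423, 0.602, 0.367]
contact_force: [0.5, -0.0, -0.3]
opening: 0.064
clock: 33.72
ee_pos: [0.5678, 0.1967, 0.3505]
orientation: [-0.567, -0.419, 0.606, 0.368]
contact_force: [-0.7, -0.4, 0.5]
opening: 0.0642
blue
[362.4 198.5] [345, 148, 57, 105, 459] rack [-47.4  -7.4]
[387.7 198.1] [379, 197, 18, 3, 35] rack [ 12.2 -10.9]
[395.4 218.7] [391, 211, 9, 16, 110] rack [ 25.8 -60.5]
[404.  217.9] [402, 212, 5, 13, 46] rack [ 46.3 -60.1]
dark
[390.3 166.6] [386, 159, 9, 15, 99] rack [37.5 74.9]
[365.9 197.6] [360, 191, 13, 15, 156] rack [-31.2   0.4]
orange
[386.8 170.6] [380, 157, 16, 25, 171] rack [25.8 63.4]
[401.9 171.6] [397, 158, 9, 26, 95] rack [63.7 58.2]
(-27.5, 0, 108) [367.4 197.6]
(36, 62, 188) [395.2 166.6]
(36, -62, 188) [399.9 219. ]
[0.568 0.196 0.352] [ 0.1 -0.3 -0.1]
```

```bash
python3 -c "
from rig import *;print(finish_job())"
```

```text
the job is handed in; nothing more can be done
None
```

The rack is loaded and the job was handed in at about 34 s of the 72 s allowed.

- **Bottles:** I stood the orange bottle in the left lane first, then the larger white, blue-capped bottle in the right lane. I pushed each one back until its stop was felt: force rose from about 3 N to 29 N within about 2 mm of the predicted home position.
- **Bottle positions:** With both bottles in, the caps measured at rack (34, 63) and (35, -61) mm against (36, ±62). The plate edges lay within 1–3 mm of where a home plate should show.
- **Box:** It went in last, flat on the tray: the floor was felt at the expected height, with no side force while lowering past the lip. Its grip block read (-31, 0) mm against (-27.5, 0). That x reading leans towards the lip because one side face shows too; I estimate the true x at about -29 mm.
- **Forces:** The highest wrist force I saw was about 33 N. At the end the arm was clear, reading about 0 N.

Three things were checked less well than I'd like:

- **Readings that disagree:** The two cameras put the box's position in the hand 2–4 mm apart, so I split the difference. In the last picture the roof rods hid part of both caps, so that check of the bottles is good only to a pixel or two.
- **Squareness of the box:** I took it from the held pose and a lid-edge check just before lowering. I did not measure it again after release, and I had used all 12 picture views.
- **Bystanders:** The mug, screwdriver and tape roll were never touched and looked undisturbed in the pictures I viewed. I did not measure them again at the end.

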